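# Take the width of a picture frame with a spring tape and lock it

### The arm

A 6-joint arm with a two-finger parallel gripper is mounted at the origin on the work surface. World frame = base frame: x ahead of the robot, y to its left, z up, the work surface at z = 0. Lengths are in mm, angles in rad, forces in N, time in s.
With the tool pointing down it reaches from about 275 to 825 mm from the base axis. Payload 4.9 kg.
Tool frame: the origin (TCP) lies at the very end of the fingers, on their centre line; the grasp point (between the pads) lies 19 mm behind it; z points along the fingers, y is the line along which they close (so a half turn about z gives the same grasp; the last joint's range is limited). The gripper opens to 85 mm and grips with 20 to 120 N. Pads are 22 mm wide; open, the fingers measure 114 mm over their backs; the gripper's body (76 mm by 85 mm) begins 54 mm behind the grasp point. The pads swing forward as they close: fully open they stand 13 mm farther back than shut.
Start: joints at [-1.236, 0.326, -0.193, 1.052, 0, 1.437], TCP at [248.513, -490.673, 231.281] pointing down, gripper open.
Joint ranges: [-2.65, 2.65], [-0.97, 1.79], [-1.3, 1.35], [-1.93, 2.1], [-1.47, 1.37], [-3.14, 3.14]. Speed limits (rad/s): [2.57, 2.57, 3.14, 3.14, 3.14, 3.14].

### API

Orientations are given as [roll, pitch, yaw] about the fixed x, y, z axes, in that order (R = Rz(yaw) Ry(pitch) Rx(roll)).
In Python, from bench import bot, solve_ik, imaging gives the robot as it stands. Calls block until the motion is done:
- bot.move_ptp(position, orientation): joint-space move of the TCP to a pose.
- bot.movel(position, rot=None, max_speed=150, threshold=None): straight line of the TCP; rot=None keeps the orientation; max_speed is the mean speed in mm/s. With threshold (N) it stops when the force on the tool has changed by that much, and returns True; else False.
- bot.move_j(angles): joint-space move.
- bot.grip(opening, effort=None): opening from 0.0 (shut) to 1.0 (fully open); effort is the grip in N (None keeps the last); returns when the fingers have stopped.
- bot.dwell(seconds).
- solve_ik(position, orientation): joint angles nearest the present ones, or None.
- bot.get_state(): the state.
- imaging.capture(name): name is "side" or "top"; returns the picture (420x560x3 uint8, blue, green, red); there is no depth.
- imaging.camera_model(name): a dict with "K" (3x3 intrinsics, pixels), "position" and "rotation" of the camera in the world. Camera axes: x right, y up, looking along -z (the intrinsics and any distortion apply to the point x, -y, -z); pixel columns grow to the right and rows downward; lengths in mm; the calibration is good to about 2 mm. A picture is of the moment at which its call begins. camera_model takes no time and is no camera call.
A pose or a line that the arm cannot do raises bot.IKError and nothing moves.
- bot.sign_off(): hands the job in; it is judged then, once.
The state is a dict: "t": time; "qpos": joint angles; "joint_velocities": joint speeds; "effort": joint torques, N m; "tcp_pos": TCP position; "orientation": TCP orientation; "contact_force": force on the tool from outside, world axes, zero at the start; "wrist_torque": the same for the moment, N m; "opening": opening from 0.0 (shut) to 1.0 (fully open); "gripper_force": force on a finger pad.
Only numpy, scipy, OpenCV 4.12 (cv2) and the standard library are available. Lean on these libraries where they do the work, as an engineer would, in place of code of your own. Each camera call takes 0.05 s, during which the arm holds its last target. There are 200 camera calls.

### The job

Take the width of the picture frame with the tape measure and keep it: hook the end of the tape over one long side of the frame and back away square across the glass, against the spring, until the case can stand upright on the desk with its nose up against the opposite long side. Then push the red thumb lock down as far as it goes, and leave the tape like that: hooked, drawn out and locked. Do not shove the frame or the other things on the desk about.

Things in the scene. Friction and masses are not known exactly. Their poses are not given: they have to be found in the camera images.
- frame: dark cast metal picture frame lying face up on the desk, 190 mm long (its x axis) and 135 mm wide (its y axis), 14 mm high in all including 2 mm rubber bumpers below, flat on top, loose, 0.75 kg. Origin at the centre of its underside on the desk. Its two long sides are the edges at y = +67.5 and -67.5 mm; either may be hooked
- frame_edge_left (a point): middle of the frame's long side at its +y, on the top edge, 14 mm above the desk
- frame_edge_right (a point): middle of the frame's long side at its -y, on the top edge, 14 mm above the desk
- tape_center (a point): centre of the yellow tape measure's case (loose, about 0.35 kg), 35 mm above its flat underside. x axis to the nose, where the blade comes out; z up. Case 77 mm long (x -38 to +39 mm), 34 mm thick between flat sides (y; grip it here), 70 mm high. From 40 mm above the underside at x = +39 mm a flat shoulder slopes up and back to 68 mm at x = +14 mm; the lock sits on it
- tape_nose (a point): middle of the low strip of the nose face that bears on the frame's side when the case stands on the desk: 11.5 mm above the case's underside, 39 mm ahead of its centre, same axes. Below it the chin is cut away: it slopes from the nose face, 9 mm above the underside, back to the flat underside, which begins 15 mm behind the nose face
- tape_hook (a point): hook on the blade's end: middle of its inner face; x axis along the blade, away from the case. Plate 20 mm wide, 2 mm thick, from the blade (15 mm above the case's underside) down to 4.5 mm above it: it cannot catch with the case level over the frame; tipped nose-down 25 to 45 degrees it hangs lowest by 6 to 9 mm. Wound in, 9 mm ahead of the nose. The blade stays straight in line with the case
- tape_blade (a joint): how far the blade is drawn out, in m: 0 wound in, 0.14 at most; the distance from the hook's inner face to the nose face is this plus 0.009, so 0.126 with the hook on one long side and the nose against the other. A spring winds it in with 1.9 to 2.1 N; let go unlocked and unhooked it winds in
- tape_lock (a joint): travel of the red thumb lock, in m: 0 off; fully on it stops firmly at about 0.0048, where its brake bears on the reel and holds the blade. It slides down along the shoulder (forward and down, 48 degrees below level, towards the nose), takes 4 N to move, 6 to 11 N presses it home, and stays where it is left; pushed from above at 35 degrees to the vertical, or straight down, it slides too
- lock_top (a point): middle of the upper outer edge of the red thumb lock button, 18 mm wide (y), 12 mm long along the shoulder and 8 mm proud of it; off, this edge is 22.6 mm ahead of the case's centre and 70.4 mm above its underside. Axes of the lock: x the way it slides, z square out of the shoulder
- organiser: white plastic desk organiser with a tiny drawer, 110 x 180 x 105 mm, bystander; origin under its centre
- cup: grey ceramic cup, 82 mm wide, 92 mm high, loose bystander; origin under its centre
- magnifier: chrome magnifier on a stand, about 150 mm high, lens 100 mm across held out to its -x, loose bystander; origin under its base
- dock: bamboo phone dock, 90 x 85 mm, 105 mm high, loose bystander; origin under its centre
Mind the look-alikes: they are no part of the job. There is more than one size of the part that bears tape_center; the job needs the smallest.

How it is judged:
By the outcome, as a careful person would: the job done as asked, in the order asked, and still so for the second after the job is handed in, with the robot touching nothing.
It also fails if it takes over 51 s, if anything falls off the work surface, if the arm or the gripper's body presses on something with over 40 N, if the wrist force passes 120 N, or if a joint passes its speed limit or range.

## Working session

There is one attempt and no reset: what is moved stays moved. The work goes in short steps, each a Python script; the robot and the scene stay as the last script left them, time stands still between calls to the robot, and variables do not carry over. Pictures are saved under pics/ and viewed, at most 10 in all, crops included, and the job is handed in when it is done.

```bash
ls; mkdir -p pics
python3 - <<'E'
from bench import bot, imaging
import cv2, numpy as np
for n in("top","side"):
    cv2.imwrite(f"pics/{n}0.png",cv2.resize(imaging.capture(n),(800,600),interpolation=cv2.INTER_CUBIC))
    m=imaging.camera_model(n); print({k:np.round(v,4).tolist() if not isinstance(v,str) else v for k,v in m.items()})
print(bot.get_state())
E
```

```text
pics
{'K': [[383.3537, 0.0, 278.5438], [0.0, 383.3537, 206.0619], [0.0, 0.0, 1.0]], 'position': [325.745, -48.3987, 1034.0765], 'rotation': [0.1674, 0.0195, -1.5507]}
{'K': [[469.1169, 0.0, 287.7834], [0.0, 469.1169, 202.1508], [0.0, 0.0, 1.0]], 'position': [440.7232, 927.6667, 970.4893], 'rotation': [0.8056, -0.0003, -3.0706]}
{'t': 0.1, 'qpos': array([-1.23620936e+00,  3.26854782e-01, -1.93488205e-01,  1.05200487e+00,
        1.91683332e-05,  1.43660706e+00]), 'joint_velocities': array([ 5.80387518e-05,  5.55312977e-04,  4.84496883e-03,  1.83202066e-03,
       -1.93002348e-03, -4.07891764e-04]), 'effort': array([ 4.66995825e-04, -4.44242656e+01,  2.63036352e+01,  7.96179695e-03,
        1.80727403e-05,  1.20568558e-05]), 'tcp_pos': array([ 248.3344657 , -490.15764837,  230.58665921]), 'orientation': array([-3.14005764e+00, -2.26570339e-04,  4.68776048e-01]), 'contact_force': array([-0.8677437 ,  0.56077309,  0.06677339]), 'wrist_torque': array([0.01539109, 0.04197218, 0.06227338]), 'gripper_force': 0.0, 'opening': 1.0029887689226382}
```

View pics/top0.png

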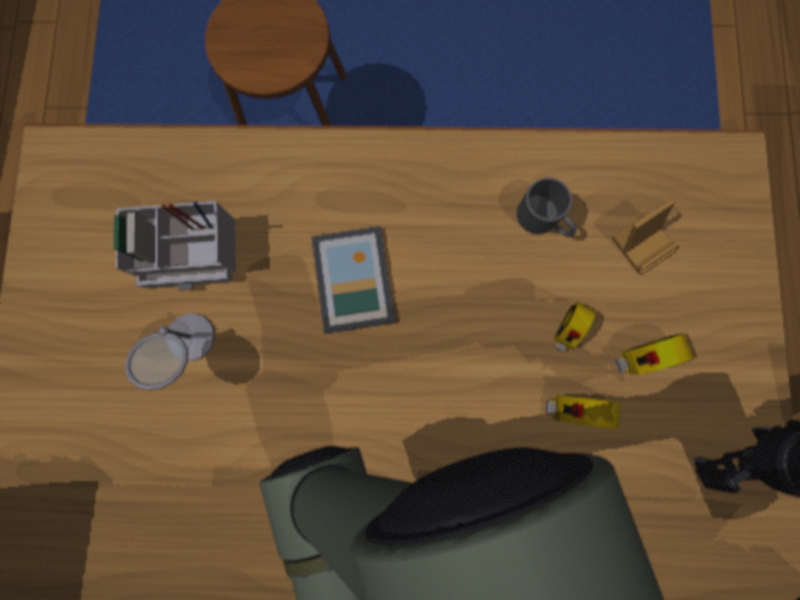

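View pics/side0.png

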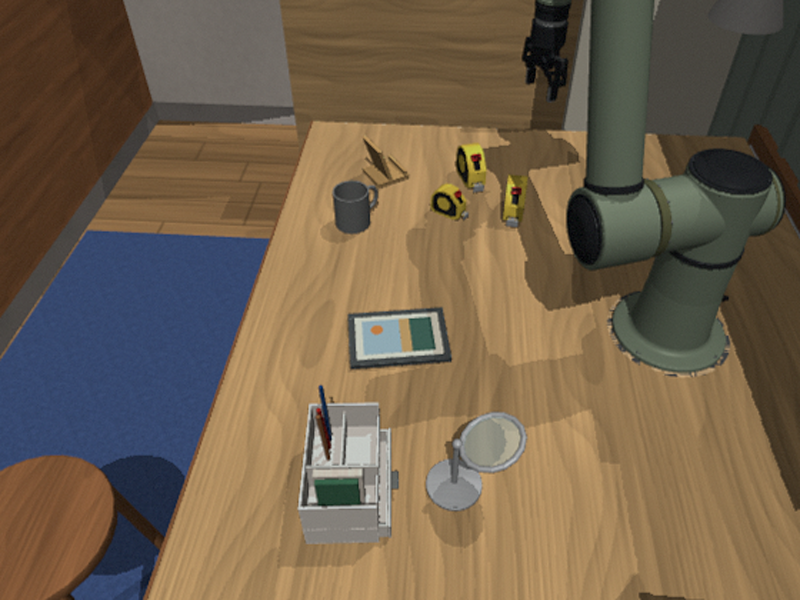

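Look-alikes (800x600 top view): three yellow tapes at (575,327), (655,355) and (583,410). The first looks smallest. I'll check it in close crops.

```bash
cat > h.py <<'E'
import numpy as np, cv2
from bench import bot, solve_ik, imaging
from scipy.spatial.transform import Rotation as R
from scipy.optimize import least_squares
def cam(n):
    m=imaging.camera_model(n); Rm=R.from_euler('xyz',m["rotation"]).as_matrix() if np.size(m["rotation"])==3 else np.array(m["rotation"])
    return np.array(m["K"]),np.array(m["position"]),Rm
def proj(n,P):
    K,p,Rm=cam(n); c=(np.atleast_2d(P)-p)@Rm; c=c*[1,-1,-1]; q=c@K.T; return q[:,:2]/q[:,2:]
def back(n,uv,z):
    K,p,Rm=cam(n); uv=np.atleast_2d(uv).astype(float); d=np.c_[uv,np.ones(len(uv))]@np.linalg.inv(K).T*[1,-1,-1]@Rm.T
    return p+d*((z-p[2])/d[:,2])[:,None]
def crop(n,x,y,w,h,k,img=None):
    img=imaging.capture(n) if img is None else img
    c=cv2.resize(img[y:y+h,x:x+w],None,fx=k,fy=k,interpolation=cv2.INTER_CUBIC)
    return np.clip(c*1.6,0,255).astype('uint8')
E
python3 - <<'E'
from h import *
t=imaging.capture("top"); s=imaging.capture("side")
a=crop("top",380,205,114,100,7,t); cv2.imwrite("pics/c1.png",a[:600,:800])
a=crop("side",295,90,90,75,8,s); b=crop("side",240,210,80,50,5,s)
cv2.imwrite("pics/c2.png",a)
f1=crop("top",213,154,72,84,6,t); f2=crop("side",238,210,84,52,4,s)
o=np.zeros((510,790,3),'uint8'); o[:504,:432]=f1; o[:208,440:776]=f2; cv2.imwrite("pics/c3.png",o)
f=.7
print("tape ctrs z35",back("top",np.array([[575,327],[655,355],[583,410]])*f,50).round())
print("frame",back("top",np.array([[312,236],[382,227],[398,322],[325,333]])*f,14).round(1))
E
```

```text
tape ctrs z35 [[ 438. -345.   50.]
 [ 390. -484.   50.]
 [ 292. -354.   50.]]
frame [[609.1 143.2  14. ]
 [629.1   8.4  14. ]
 [445.2 -26.2  14. ]
 [422.1 110.1  14. ]]
```

View pics/c1.png

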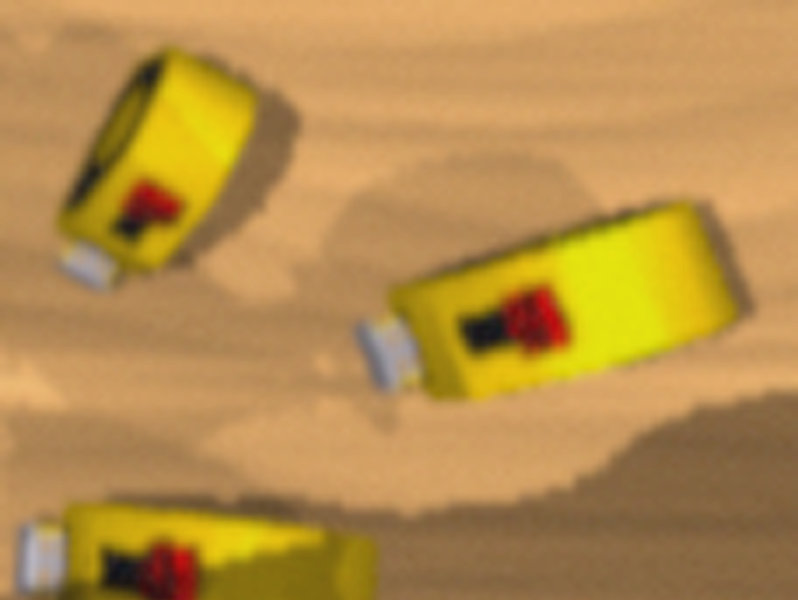

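View pics/c2.png

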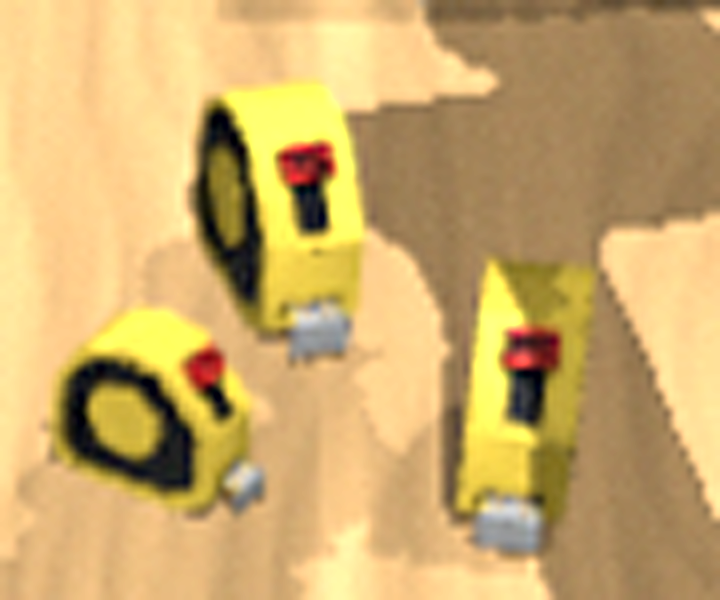

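View pics/c3.png

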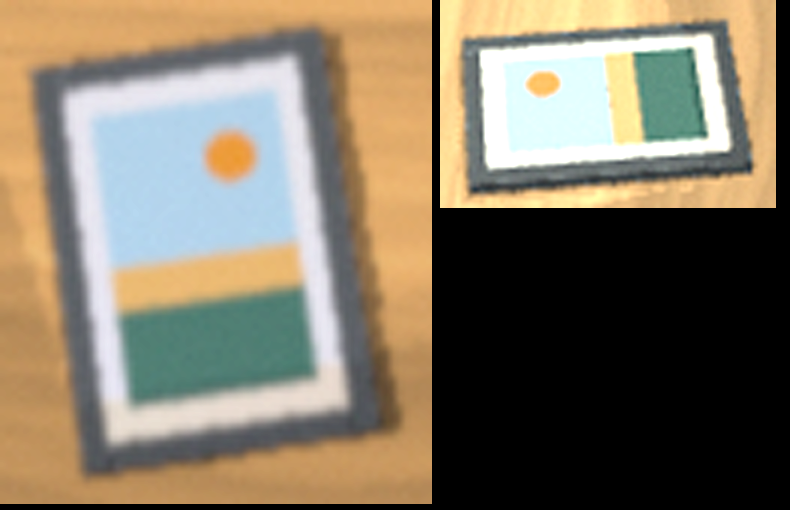

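Of the three tapes, A in the close crops (top crop about (150,165), side crop about (150,410)) is clearly the smallest. The other two are longer and taller. Its nose points to the lower left. In the top crop the frame's corners are (36,72), (320,27), (382,428) and (88,472). Next I'll fit both poses.

```bash
cat > fit.py <<'E'
from h import *
from scipy.optimize import minimize
def fitframe():
    t=np.array([[36,72],[320,27],[382,428],[88,472]])/6+[213,154]-.4
    s=(np.array([[464,38],[724,22],[752,173],[470,193]])-[440,0])/4+[238,210]-.4
    def res(p):
        c=np.array([[95,67.5],[95,-67.5],[-95,-67.5],[-95,67.5]])@R.from_euler('z',p[2]).as_matrix()[:2,:2].T+p[:2]
        T=np.c_[c,[14]*4]; S=np.c_[c,[14]*4][[1,2,3,0]]; S[2:,2]=2
        # side view looks along -y: image left = +x ; far side is -y
        return np.r_[(proj("top",T)-t).ravel(),(proj("side",S)-s).ravel()]
    r=least_squares(res,[525,58,.18]); return r.x,res(r.x).round(1)
prof=np.array([(24,0),(39,9),(39,40),(30.6,61.5),(22.6,70.4),(8,70),(-12,70),(-30,60),(-38,45),(-38,8),(-32,0)],float)
M=np.array([(x,y,z) for x,z in prof for y in(-17,17)])
M[np.isin(M[:,0],[30.6,22.6]),1]*=9/17
M=np.r_[M,[[14,17,68],[14,-17,68]]]
def masks(seed):
    out={}
    for n in("top","side"):
        im=imaging.capture(n); h=cv2.cvtColor(im,cv2.COLOR_BGR2HSV)
        m=(((h[...,0]>23)&(h[...,0]<35)&(h[...,1]>190))).astype('uint8')
        m|=((h[...,1]>200)&((h[...,0]<6)|(h[...,0]>174))).astype('uint8')
        m=cv2.morphologyEx(m,cv2.MORPH_CLOSE,np.ones((3,3)))
        k,l,st,ce=cv2.connectedComponentsWithStats(m)
        u=proj(n,seed)[0]
        i=min(range(1,k),key=lambda i:np.hypot(*(ce[i]-u))+(1e3 if st[i,4]<60 else 0))
        hull=cv2.convexHull(np.argwhere(l==i)[:,::-1].astype(np.int32)); out[n]=hull; print(n,ce[i],st[i])
    return out
def poly(h):
    a=np.zeros((840,1120),'uint8'); cv2.fillConvexPoly(a,np.round((h+.5)*2*16).astype(np.int32),1,shift=4); return a
def fittape(x0,seed):
    mk=masks(seed); A={}
    for n,h in mk.items():
        a=np.zeros((420,560),'uint8'); cv2.fillConvexPoly(a,h,1); A[n]=cv2.resize(a,(1120,840),interpolation=cv2.INTER_NEAREST)
    def cost(p):
        P=M@R.from_euler('z',p[2]).as_matrix().T+[p[0],p[1],0]; c=0
        for n in A:
            q=proj(n,P).astype(np.float32); b=poly(cv2.convexHull(q).reshape(-1,2)); c+=1-(A[n]&b).sum()/(A[n]|b).sum()
        return c
    return min((minimize(cost,[*x0[:2],x0[2]+d],method="Nelder-Mead",options=dict(initial_simplex=np.array([x0[:2]+[x0[2]+d]]*4)+np.vstack([[0,0,0],np.diag([8,8,.2])]))) for d in(-.3,0,.3)),key=lambda r:r.fun)
if __name__=="__main__":
    print(fitframe()); r=fittape([438,-345,2.2],[438,-345,40]); print(r.x,r.fun)
E
python3 fit.py
```

```text
(array([5.27878608e+02, 6.17209192e+01, 1.70067298e-01]), array([-0.6, -0.7,  0.5, -0.6,  0.4,  0.3, -0.5,  0.5, -0.5, -0.3,  0.8,
       -1. ,  0.3,  0.1, -0.2,  0.5]))
top [403.11910112 226.93932584] [389 212  27  31 445]
side [311. 138.] [311 138   1   1   1]
[ 444.7413864  -350.09582878    2.57989835] 1.1049406456909692
```

```bash
sed -i 's/(h\[...,0\]>23)&(h\[...,0\]<35)&(h\[...,1\]>190)/(h[...,0]>21)\&(h[...,0]<36)\&(h[...,1]>YS)/; s/^def masks/YS=150\ndef masks/' fit.py
python3 - <<'E'
from h import *
h=cv2.cvtColor(imaging.capture("side"),cv2.COLOR_BGR2HSV)
for u,v in[(150,320),(110,420),(205,440),(125,540)]: print(h[v//8+90 if 0 else 90+v//8 ,295+u//8] if 0 else (u,v,h[90+v//8,295+u//8]))
for u,v in[(150,325),(240,440),(125,415),(30,560),(280,470)]: print(u,v,h[90+v//8,295+u//8])
E
python3 fit.py
```

```text
(150, 320, array([ 26, 174, 190], dtype=uint8))
(110, 420, array([ 24, 179, 131], dtype=uint8))
(205, 440, array([ 25, 178, 119], dtype=uint8))
(125, 540, array([ 17, 117, 144], dtype=uint8))
150 325 [ 26 174 190]
240 440 [ 24 182 109]
125 415 [ 24 178 129]
30 560 [ 17 113 142]
280 470 [ 17 113 135]
(array([5.27878608e+02, 6.17209192e+01, 1.70067298e-01]), array([-0.6, -0.7,  0.5, -0.6,  0.4,  0.3, -0.5,  0.5, -0.5, -0.3,  0.8,
       -1. ,  0.3,  0.1, -0.2,  0.5]))
top [402.8229572  227.36964981] [388 212  29  32 514]
side [313.68578554 140.52119701] [301 129  25  25 401]
[ 444.92006435 -348.91512048    2.61313166] 0.10883829224241359
```

```bash
cat >> h.py <<'E'
F=np.array([527.9,61.7]); FY=0.170
PSI=FY+np.pi/2                       # tape heading at the frame
ex=np.array([np.cos(PSI),np.sin(PSI),0])
FLIP=True
def tool(C,psi,th,p):
    """TCP pose for case centre C, heading psi, nose-down th, p = TCP in case axes"""
    Rt=R.from_euler('ZY',[psi,th]); o=Rt*R.from_euler('z',np.pi if FLIP else 0)*R.from_euler('x',np.pi)
    return list(np.asarray(C,float)+Rt.apply(p)), list(o.as_euler('xyz'))
def hookpose(v,zT,e,th,p):
    """hook tip's inner edge at v mm along frame y, height zT, blade out e, pitch th"""
    T=np.r_[F,0]+ex*v+[0,0,zT]
    C=T-R.from_euler('ZY',[PSI,th]).apply([48+e,0,-30.5])
    return tool(C,PSI,th,p)
E
cat > chk.py <<'E'
import h; from h import *
p=[0,0,-14]; d=np.deg2rad
for fl in(True,False):
    h.FLIP=fl; print(fl)
    for lab,po in[("g",tool([444.9,-348.9,35],2.613,0,p)),("ga",tool([444.9,-348.9,135],2.613,0,p)),("above",hookpose(80,60,0,d(35),p)),("hk",hookpose(76,7.7,0,d(35),p)),("e60",hookpose(67,7,60,d(35),p)),("e130",hookpose(67,7,130,d(35),p)),("e130b",hookpose(67,6,131,d(15),p)),("lvl",hookpose(67,4.5,130,0,p))]:
        q=solve_ik(*po); print(lab,np.round(po[0]),None if q is None else np.round(q,2))
E
python3 chk.py
```

```text
True
g [ 445. -349.   21.] [-0.8   0.58 -0.4   0.59  0.    2.87]
ga [ 445. -349.  121.] [-0.8   0.45 -0.31  0.81  0.    2.87]
above [519. 111. 101.] [ 0.39  0.57 -0.33  0.82 -0.59 -1.3 ]
hk [520. 107.  49.] [ 0.39  0.64 -0.37  0.71 -0.59 -1.31]
e60 [530.  50.  82.] [ 0.28  0.56 -0.42  0.67 -0.61 -1.43]
e130 [540.  -7. 123.] [ 0.18  0.47 -0.44  0.66 -0.61 -1.56]
e130b [545. -38.  68.] [-0.07  0.47 -0.48  0.56 -0.25 -1.81]
lvl [547. -48.  21.] [-0.22  0.55 -0.45  0.57  0.   -1.96]
False
g [ 445. -349.   21.] [-0.8   0.58 -0.4   0.59  0.   -0.27]
ga [ 445. -349.  121.] [-0.8   0.45 -0.31  0.81  0.   -0.27]
above [519. 111. 101.] [ 0.39  0.57 -0.33  0.82 -0.59  1.84]
hk [520. 107.  49.] [ 0.39  0.64 -0.37  0.71 -0.59  1.83]
e60 [530.  50.  82.] [ 0.28  0.56 -0.42  0.67 -0.61  1.71]
e130 [540.  -7. 123.] [ 0.18  0.47 -0.44  0.66 -0.61  1.58]
e130b [545. -38.  68.] [-0.07  0.47 -0.48  0.56 -0.25  1.33]
lvl [547. -48.  21.] [-0.22  0.55 -0.45  0.57  0.    1.18]
```

```bash
sed -i 's/FLIP=True/FLIP=False/' h.py
python3 - <<'E'
from h import *
C=[444.9,-348.9]; p=[0,0,-17]
bot.move_ptp(*tool(C+[120],2.613,0,p)); bot.grip(1.0)
bot.movel(*tool(C+[35],2.613,0,p),max_speed=120)
bot.grip(0.0,effort=50)
s=bot.get_state(); print(s['t'],s['tcp_pos'],s['orientation'],s['opening'],s['gripper_force'],s['contact_force'])
bot.movel(*tool(C+[135],2.613,0,p),max_speed=150)
s=bot.get_state(); print(s['t'],s['tcp_pos'],s['opening'],s['gripper_force'],s['contact_force'])
bot.move_ptp(*hookpose(82,75,0,np.deg2rad(35),p))
s=bot.get_state(); print(s['t'],s['tcp_pos'],s['orientation'],s['contact_force'])
t=imaging.capture("top"); sd=imaging.capture("side")
o=np.zeros((600,800,3),'uint8')
a=crop("top",205,130,100,110,4,t); b=crop("side",230,170,100,110,4,sd); o[:440,:400]=a;o[:440,400:]=b
cv2.imwrite("pics/g1.png",o[:440])
E
```

```text
3.5583 [ 445.14849984 -349.37349468   18.68051742] [-3.14099755e+00  1.00627146e-03  2.61296300e+00] 0.3941591794722637 50.38439691066742 [-1.22342558  0.12805036  5.5727104 ]
4.375 [ 444.18026011 -348.08769892  116.78626943] 0.3956024026970486 49.66546297073364 [-0.63122053  0.15219945 -3.84192034]
6.2 [519.48149862 110.79831198 113.3621635 ] [-3.14111559  0.61055373  1.74000268] [-0.78620169 -1.90234796 -3.78823162]
```

View pics/g1.png

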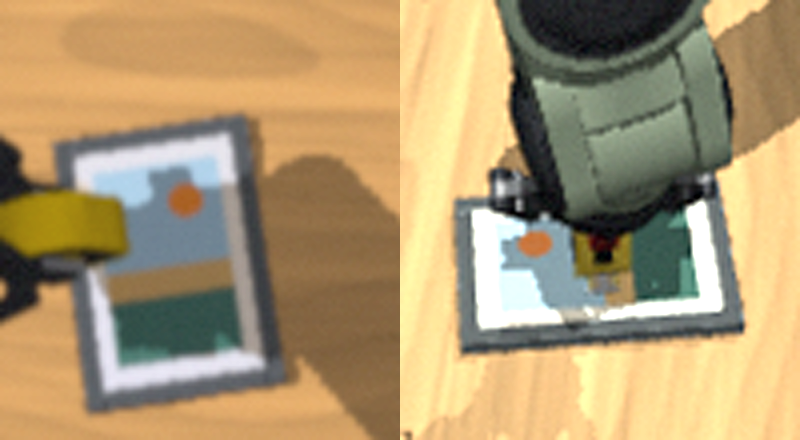

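Run:
```python
from h import *
s=bot.get_state(); Rt=R.from_euler('xyz',s['orientation'])*R.from_euler('x',np.pi)
print(Rt.as_euler('ZYX'),PSI, s['tcp_pos'])
C=s['tcp_pos']-Rt.apply([0,0,-16.3])
for q in([50,0,-20],[50,0,-30.5],[50,10,-25],[50,-10,-25],[50,0,-25]): print(q,(proj("side",C+Rt.apply(q))[0]-[230,170])*4+[400,0])
for q in([-38,0,0],[0,0,35],[39,17,5],[39,-17,5],[50,0,-25]): print(q,(proj("top",C+Rt.apply(q))[0]-[205,130])*4)
print(hookpose(82,75,0,np.deg2rad(35),[0,0,-17]))
fr=lambda v,x:np.r_[F,14]+ex*v+np.array([ex[1],-ex[0],0])*x
for v,x in[(67.5,95),(67.5,-95),(-67.5,95),(-67.5,-95)]: print((proj("top",fr(v,x))[0]-[205,130])*4,(proj("side",fr(v,x))[0]-[230,170])*4+[400,0])
```

```text
[1.73914324e+00 6.10645424e-01 9.73701677e-05] 1.7407963267948965 [519.60267497 110.48964812 113.52648225]
[50, 0, -20] [603.81288625 286.52155892]
[50, 0, -30.5] [603.12409117 288.39640165]
[50, 10, -25] [619.25732457 286.26091936]
[50, -10, -25] [587.69076343 288.57725322]
[50, 0, -25] [603.48339745 287.41839994]
[-38, 0, 0] [ 98.32965018 220.68458398]
[0, 0, 35] [ 10.46528274 231.0307732 ]
[39, 17, 5] [  5.37143518 277.52740913]
[39, -17, 5] [ -0.98899196 224.23769933]
[50, 0, -25] [ 24.92118347 258.62518997]
([np.float64(519.3691519773436), np.float64(111.39711028554845), np.float64(113.5902215427516)], [np.float64(3.141592653589793), np.float64(0.6108652381980151), np.float64(1.7407963267948965)])
[ 52.02659999 139.42279315] [458.42466127 341.83514119]
[ 86.91757166 411.18744301] [744.50748427 320.01225199]
[245.63376323 110.11259635] [452.1858685  195.19700803]
[286.50632305 380.75981699] [717.72610673 176.42632823]
```

Run:
```python
from h import *
p=[0,0,-16.3]; th=np.deg2rad(35)
def st(l):
    s=bot.get_state(); f=s['contact_force']; print(l,round(s['t'],2),s['tcp_pos'].round(2),'F along',round(f@ex,2),f.round(2))
print(bot.movel(*hookpose(76,30,0,th,p),max_speed=80)); st('up')
print(bot.movel(*hookpose(76,8,0,th,p),max_speed=40,threshold=6)); st('down'); print(hookpose(76,8,0,th,p)[0])
print(bot.movel(*hookpose(65,8,0,th,p),max_speed=20,threshold=6)); bot.dwell(.2); st('caught?')
print(bot.movel(*hookpose(67,8.5,15,th,p),max_speed=30,threshold=7)); bot.dwell(.2); st('e15')
t=imaging.capture("top"); sd=imaging.capture("side")
o=np.zeros((440,800,3),'uint8')
o[:,:400]=crop("top",205,130,100,110,4,t); o[:,400:]=crop("side",230,170,100,110,4,sd)
cv2.imwrite("pics/g2.png",o)
```

```text
False
up 7.01 [520.51 105.83  69.31] F along 0.23 [ 0.12  0.26 -4.48]
False
down 7.71 [520.3  105.83  47.08] F along -0.62 [-0.2  -0.66 -4.52]
[np.float64(520.3163187655356), np.float64(105.87931742291917), np.float64(47.16362797375389)]
False
caught? 8.61 [522.34  95.35  47.19] F along 3.32 [-1.47  3.12 -3.23]
False
e15 9.42 [523.66  84.88  56.09] F along 0.81 [ 0.05  0.83 -4.52]
```

View pics/g2.png

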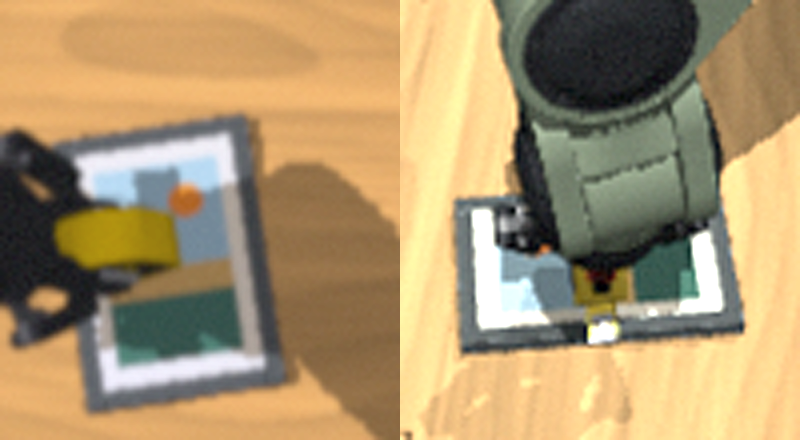

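Run:
```python
from h import *
s=bot.get_state(); Rt=R.from_euler('xyz',s['orientation'])*R.from_euler('x',np.pi)
C=s['tcp_pos']-Rt.apply([0,0,-16.3]); print(s['contact_force'])
for e in(0,8,15,18):
  T=C+Rt.apply([48+e,0,-30.5])
  print(e,'tip v,z',(T-np.r_[F,0])@ex,T[2])
  for q in([50+e,0,-20],[50+e,0,-30.5]): print((proj("side",C+Rt.apply(q))[0]-[230,170])*4+[400,0])
```

```text
[-0.0395226   1.63724017 -5.76788556]
0 tip v,z 54.77062790548954 16.946433191274053
[601.75813127 314.75504192]
[601.10659356 316.30651009]
8 tip v,z 61.32368218888915 12.357591642764746
[602.70862426 326.8619276 ]
[602.04845234 328.31546291]
15 tip v,z 67.05760468686381 8.34235528781911
[603.54223039 337.47996938]
[602.87447032 338.84741437]
18 tip v,z 69.51500004313866 6.621539707128122
[603.90004163 342.03758298]
[603.22901996 343.36801763]
```

Run:
```python
from h import *
im=imaging.capture("side"); 
for v in range(241,262): print(v,(v-170)*4,[tuple(int(x) for x in im[v,u]) for u in(278,280,282,284)])
```

```text
241 284 [(12, 29, 31), (11, 5, 2), (15, 35, 37), (21, 74, 86)]
242 288 [(15, 31, 34), (4, 0, 0), (15, 37, 43), (24, 73, 85)]
243 292 [(18, 52, 60), (17, 44, 51), (19, 59, 67), (24, 72, 84)]
244 296 [(20, 67, 78), (19, 64, 74), (19, 58, 67), (25, 67, 77)]
245 300 [(16, 60, 69), (26, 68, 79), (19, 62, 72), (54, 81, 92)]
246 304 [(27, 78, 89), (34, 91, 106), (31, 94, 109), (89, 107, 115)]
247 308 [(31, 94, 108), (35, 93, 107), (40, 90, 103), (105, 116, 119)]
248 312 [(50, 89, 99), (54, 82, 90), (64, 82, 85), (92, 107, 112)]
249 316 [(78, 80, 81), (75, 71, 70), (79, 72, 71), (45, 59, 62)]
250 320 [(64, 75, 79), (126, 124, 122), (73, 91, 96), (53, 75, 75)]
251 324 [(110, 137, 140), (190, 190, 189), (142, 160, 163), (89, 126, 122)]
252 328 [(171, 211, 210), (196, 202, 202), (188, 200, 203), (95, 140, 137)]
253 332 [(178, 208, 206), (192, 197, 197), (164, 196, 204), (88, 116, 114)]
254 336 [(189, 195, 190), (171, 173, 171), (189, 185, 182), (80, 92, 90)]
255 340 [(151, 148, 146), (107, 108, 110), (97, 96, 94), (59, 70, 81)]
256 344 [(66, 97, 119), (67, 97, 118), (53, 80, 101), (73, 109, 137)]
257 348 [(92, 137, 172), (84, 125, 157), (83, 124, 157), (93, 138, 172)]
258 352 [(92, 134, 167), (84, 123, 155), (83, 123, 153), (105, 154, 190)]
259 356 [(91, 133, 166), (83, 123, 153), (82, 121, 151), (104, 150, 187)]
260 360 [(90, 132, 165), (84, 124, 153), (83, 122, 152), (101, 147, 182)]
261 364 [(89, 131, 162), (84, 123, 152), (83, 122, 153), (95, 139, 173)]
```

Run:
```python
from h import *
p=[0,0,-16.3]; d=np.deg2rad
def st(l):
    s=bot.get_state(); f=s['contact_force']; print(l,round(s['t'],2),s['tcp_pos'].round(2),'F along',round(f@ex,2),f.round(2))
    return s
for e,th,z in[(60,35,8.3),(130,35,8.3),(131,28,7.8),(131,21,7.3),(131,14,6.8),(131,7,6.2),(131,0,5.7)]:
    po=hookpose(67.2,z,e,d(th),p)
    if bot.movel(*po,max_speed=70,threshold=8): print("TOUCH"); st((e,th)); break
    s=st((e,th))
print(po[0])
o=np.zeros((440,800,3),'uint8')
o[:,:400]=crop("top",205,130,100,110,4); o[:,400:]=crop("side",230,160,100,110,4)
cv2.imwrite("pics/g3.png",o)
```

```text
(60, 35) 10.36 [530.36  48.74  82.01] F along 1.87 [ 0.56  2.   -4.78]
(130, 35) 11.51 [539.71  -7.49 121.77] F along 2.58 [ 0.17  2.65 -5.44]
(131, 28) 11.97 [541.48 -21.46 104.18] F along 1.97 [-0.58  1.9  -4.24]
(131, 21) 12.44 [543.54 -31.65  84.69] F along 2.0 [-0.49  1.95 -4.24]
(131, 14) 12.91 [545.17 -39.77  63.99] F along 2.54 [ 0.34  2.64 -4.78]
(131, 7) 13.38 [546.23 -45.37  42.28] F along 1.82 [-0.73  1.73 -5.14]
(131, 0) 13.85 [546.75 -48.43  20.07] F along 2.68 [ 0.45  2.8  -4.01]
[np.float64(546.8145866256901), np.float64(-48.48837694048886), np.float64(19.900000000000002)]
```

View pics/g3.png

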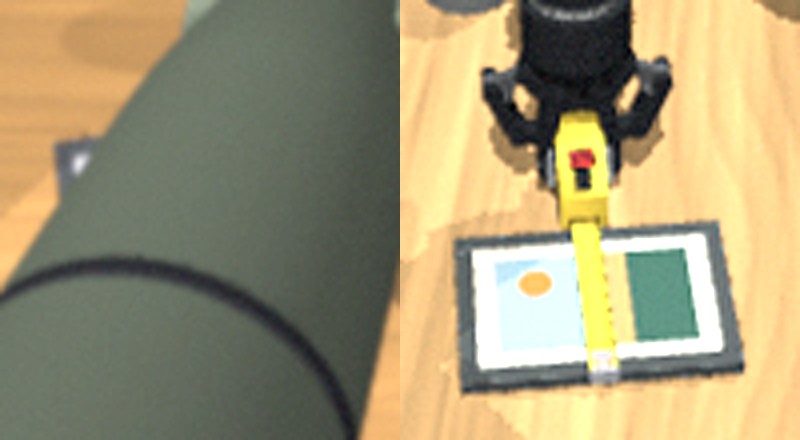

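Run:
```python
from h import *
def st(l):
    s=bot.get_state(); f=s['contact_force']; print(l,round(s['t'],2),s['tcp_pos'].round(2),'F along',round(f@ex,2),f.round(2))
    return s
po=np.array(hookpose(67.2,5.7,131,0,[0,0,-16.3])[0]); po[2]=18.75
print(bot.movel(list(po),max_speed=20,threshold=6)); bot.dwell(.2); st('low')
print(bot.movel(list(po+ex*10),max_speed=8,threshold=3)); s=st('nose')
print('nose v',(s['tcp_pos']-np.r_[F,0])@ex+39)
bot.dwell(.3); st('hold')
```

```text
False
low 14.4 [546.88 -48.37  18.91] F along 2.83 [ 0.35  2.93 -2.55]
True
nose 15.1 [546.17 -44.25  18.77] F along -0.76 [ 0.25 -0.72  4.3 ]
nose v -68.5132029024549
hold 15.4 [546.17 -44.21  18.77] F along -0.93 [ 0.26 -0.9   5.75]
```

Run:
```python
from h import *
def st(l):
    s=bot.get_state(); f=s['contact_force']; print(l,round(s['t'],2),s['tcp_pos'].round(2),'F along',round(f@ex,2),f.round(2)); return s
s=bot.get_state(); a=s['tcp_pos']
po=np.array(hookpose(67.2,5.7,131,0,[0,0,-16.3])[0]); k=(a-po)@ex
t=po+ex*(k-.5); t[2]=19.5
bot.movel(list(t),max_speed=10); bot.dwell(.3); st('up')
print(bot.movel(list(t+ex*5),max_speed=6,threshold=3.5)); s=st('nose')
print('nose v',(s['tcp_pos']-np.r_[F,0])@ex+39); bot.dwell(.3); st('hold')
```

```text
up 16.13 [545.67 -44.45  19.19] F along 2.32 [ 0.22  2.39 -4.4 ]
True
nose 16.52 [545.46 -44.39  18.91] F along -2.27 [ 1.22 -2.09 -0.52]
nose v -68.53292727805285
hold 16.82 [545.48 -44.35  18.82] F along -2.49 [ 1.3  -2.31  5.04]
```

Run:
```python
from h import *
bot.grip(0.75)
s=bot.get_state(); a=s['tcp_pos']; print(a,s['t'],s['contact_force'].round(2))
bot.movel(list(a+[0,0,110]),max_speed=150); bot.grip(0.0)
b=a+ex*-120+[0,0,130]; bot.movel(list(b),max_speed=200)
print(bot.get_state()['t'])
o=np.zeros((440,800,3),'uint8')
o[:,:400]=crop("top",225,135,80,88,5); o[:,400:]=crop("side",240,160,80,88,5)
cv2.imwrite("pics/g4.png",o)
from fit import fittape
c=a.copy(); r=fittape([a[0],a[1],PSI],[a[0],a[1],40]); print(r.x,r.fun,PSI)
print('nose v',(r.x[:2]-F)@ex[:2]+39)
```

```text
[543.43885444 -43.23167303  17.48079771] 17.2167 [-0.33  0.33 -0.25]
19.4833
top [252.37920489 193.19571865] [228 179  51  22 327]
side [276.24786325 214.6474359 ] [269 189  15  59 468]
[538.08027865  26.35665168   1.68234916] 1.0008695191501515 1.7407963267948965
nose v 2.4438108294361314
```

View pics/g4.png

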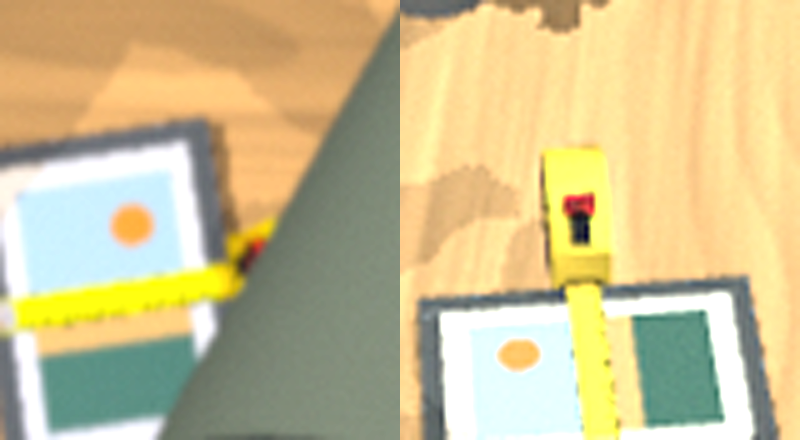

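The frame is in place, and the tape stands hooked with its nose at (583,283) against the far rim. The red lock's upper edge is at about (579,197) in the side crop. I'll compare that with the predicted position, then press.

Run:
```python
from h import *
lat=np.array([-ex[1],ex[0],0])
a=np.array([545.4,-44.3,0])
Rt=R.from_euler('z',PSI)
C=a*1.; C[2]=35
for n,q in dict(top=[22.6,0,35.4],low=[30.6,0,26.5],bk=[17,0,30],nl=[39,17,5],nr=[39,-17,5],tl=[-20,17,33],tr=[-20,-17,33]).items():
    print(n,(proj("side",C+Rt.apply(q))[0]-[240,160])*5+[400,0])
im=imaging.capture("side"); h=cv2.cvtColor(im,cv2.COLOR_BGR2HSV)
m=((h[...,0]<8)|(h[...,0]>172))&(h[...,1]>150)&(h[...,2]>60); m[:189]=0;m[218:]=0;m[:,:262]=0;m[:,292:]=0
y,x=np.nonzero(m); print('red px',len(x),(x.mean()-240)*5+400,(y.mean()-160)*5,(y.min()-160)*5,(y.max()+1-160)*5,(x.min()-240)*5+400,(x.max()+1-240)*5+400)
for T in([27,0,37],[27,0,60]):
    for fl in(0,):
        po=tool(C,PSI,0,T); print(po,solve_ik(*po))
```

```text
top [579.06680225 189.47332451]
low [580.49554684 210.8102301 ]
bk [578.43229262 189.660508  ]
nl [612.4104987  246.52733008]
nr [552.23805655 250.71910251]
tl [602.70631823 139.80118316]
tr [543.54472234 143.72817029]
red px 22 577.5 201.81818181818187 195 215 565 595
([np.float64(540.8320765751911), np.float64(-17.68921129344186), np.float64(72.0)], [np.float64(3.141592653589793), np.float64(0.0), np.float64(1.7407963267948965)]) [-0.16913252  0.47041412 -0.4258687   0.67451351  0.          1.23166381]
([np.float64(540.8320765751911), np.float64(-17.68921129344186), np.float64(95.0)], [np.float64(3.141592653589793), np.float64(0.0), np.float64(1.7407963267948965)]) [-0.16913252  0.44084459 -0.40282014  0.7271316   0.          1.23166381]
```

Run:
```python
from h import *
def st(l):
    s=bot.get_state(); f=s['contact_force']; print(l,round(s['t'],2),s['tcp_pos'].round(2),'F along',round(f@ex,2),f.round(2)); return s
C=np.array([545.4,-44.3,35])
_,o=tool(C,PSI,0,[0,0,0])
P=lambda x,z:list(C+ex*x+[0,0,z-35])
bot.move_ptp(P(25,95),o); bot.movel(P(26,75),max_speed=60); bot.dwell(.2); st('above')
print(bot.movel(P(26+.57*12,75-.82*12),max_speed=8,threshold=10)); s=st('pressed')
bot.dwell(.3); s=st('hold'); print('x',(s['tcp_pos']-C)@ex)
```

```text
above 21.07 [541.27 -18.83  75.25] F along -0.49 [ 0.61 -0.39  0.18]
True
pressed 22.44 [540.03 -12.24  66.37] F along -0.53 [-0.31 -0.59  6.02]
hold 22.74 [540.04 -12.27  66.38] F along 0.44 [-0.81  0.3   5.3 ]
x 32.47898099196926
```

Run:
```python
from h import *
def st(l):
    s=bot.get_state(); f=s['contact_force']; print(l,round(s['t'],2),s['tcp_pos'].round(2),'F along',round(f@ex,2),f.round(2)); return s
a=bot.get_state()['tcp_pos']
print(bot.movel(list(a+ex*.5+[0,0,-2.5]),max_speed=6,threshold=11)); st('pressed'); bot.dwell(.3); s=st('hold')
a=s['tcp_pos']; bot.movel(list(a-ex*1+[0,0,30]),max_speed=80)
bot.movel(list(a-ex*100+[0,0,120]),max_speed=200); st('away')
sd=imaging.capture("side")
o=np.zeros((440,800,3),'uint8')
o[:,:400]=crop("side",262,182,40,44,10,sd); o[:,400:]=crop("side",235,180,100,110,4,sd)
cv2.imwrite("pics/g5.png",o)
h=cv2.cvtColor(sd,cv2.COLOR_BGR2HSV)
m=((h[...,0]<8)|(h[...,0]>172))&(h[...,1]>150)&(h[...,2]>60); m[:189]=0;m[218:]=0;m[:,:262]=0;m[:,292:]=0
y,x=np.nonzero(m); print('red px',len(x),(x.mean()-240)*5+400,(y.mean()-160)*5,(y.min()-160)*5,(y.max()+1-160)*5)
```

```text
True
pressed 23.06 [540.21 -11.98  66.08] F along 0.73 [-2.33  0.34  7.95]
hold 23.36 [540.16 -12.01  66.09] F along 0.83 [-1.82  0.53  7.6 ]
away 24.71 [ 556.17 -109.86  184.98] F along 0.97 [ 0.55  1.07 -0.26]
red px 26 578.2692307692307 210.0 200 225
```

View pics/g5.png

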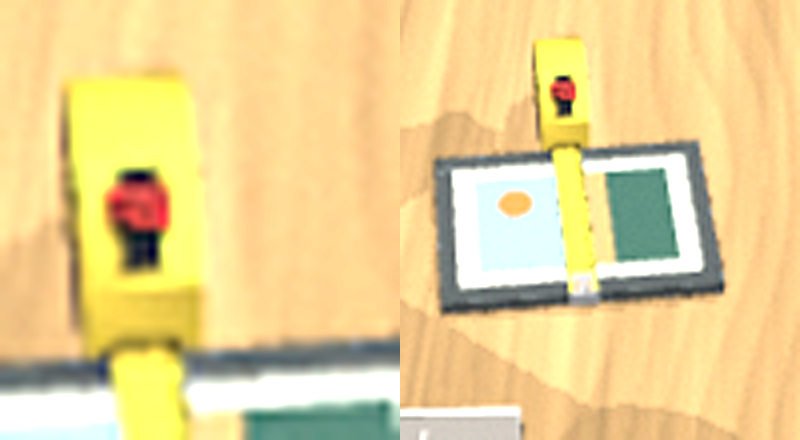

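The button has moved about 8.2 crop px, against about 8.5 expected for full travel. I'll press once more, firmly and straight down, to be sure it is home.

Run:
```python
from h import *
def st(l):
    s=bot.get_state(); f=s['contact_force']; print(l,round(s['t'],2),s['tcp_pos'].round(2),'F along',round(f@ex,2),f.round(2)); return s
C=np.array([545.4,-44.3,35]); P=lambda x,z:list(C+ex*x+[0,0,z-35])
bot.movel(P(30,95),max_speed=200); bot.movel(P(30,69),max_speed=60); bot.dwell(.2); st('above')
print(bot.movel(P(30.5,62),max_speed=8,threshold=18)); st('pressed'); bot.dwell(.3); s=st('hold')
a=s['tcp_pos']; bot.movel(list(a-ex*.5+[0,0,30]),max_speed=80); bot.movel(list(a-ex*100+[0,0,120]),max_speed=200); bot.dwell(.3); st('away')
sd=imaging.capture("side")
h=cv2.cvtColor(sd,cv2.COLOR_BGR2HSV)
m=((h[...,0]<8)|(h[...,0]>172))&(h[...,1]>150)&(h[...,2]>60); m[:189]=0;m[218:]=0;m[:,:262]=0;m[:,292:]=0
y,x=np.nonzero(m); print('red px',len(x),(x.mean()-240)*5+400,(y.mean()-160)*5,(y.min()-160)*5,(y.max()+1-160)*5)
cv2.imwrite("pics/g6.png",crop("side",235,180,100,110,5,sd))
```

```text
above 26.36 [540.64 -14.78  69.32] F along -0.08 [ 0.18 -0.05  0.33]
True
pressed 26.98 [540.69 -14.4   66.08] F along 0.56 [-2.19  0.2   8.5 ]
hold 27.27 [540.63 -14.4   66.08] F along 0.13 [-1.92 -0.2   7.22]
away 28.93 [ 557.15 -112.17  185.48] F along -0.06 [-0.62 -0.17  1.69]
red px 26 578.2692307692307 210.0 200 225
```

View pics/g6.png

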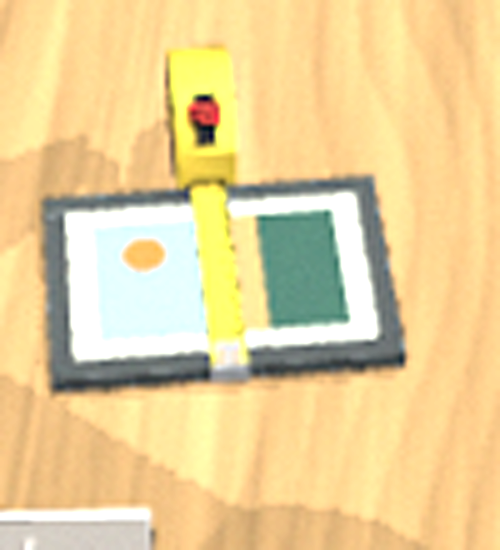

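```bash
python3 -c "
from bench import bot
print(bot.sign_off())"
```

```text
the job is handed in; nothing more can be done
None
```

The job is handed in at about 29 s of the 51 s allowed: the smallest tape is hooked over the frame's left long side, drawn square across the glass, standing with its nose against the opposite side, and locked fully down; I viewed 11 pictures, one over the limit of 10.

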